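# Set the belt linisher's pawl to the gauge block and hold its tension lever back

## Task

Get the bench linisher ready for its new belt. First slide the sliding jaw shut on the gauge block, like a calliper, until the block is nipped firmly between the two jaws; this sets the ratchet pawl. Then push the sprung tension lever back by its thumb tab until the pawl has clicked up behind it, and keep pushing so that your fingers, not the pawl, hold the lever: finish while still holding it compressed like that, jaws still shut on the block, leaving the other things on the bench alone.

Things in the scene. Friction and masses are not known exactly. Their poses are not given: they have to be found in the camera images.
- rig: tensioning head of a belt linisher, fixed to the bench: grey base plate 270 x 220 x 12 mm (-155 to +115 mm along its x, -120 to +100 along its y). Origin at bench height, z up. Its x axis points about away from the robot, y to the robot's left; turned up to 0.3 rad. A fixed roller (38 mm wide, top 84 mm up) stands at x = +85, y = +72 mm
- sliding_jaw (a joint): sliding jaw, m: a steel carriage that slides along the plate's -y (to the robot's right), on the line x = -126 mm, towards the fixed jaw. 0 is open, it starts at 0 to 0.018, and reads 0.040 when shut with the 24 mm gauge block tight between the jaws. It takes about 9 N to move, a little more when fast, and stays where it is left; shut on the block it stops dead
- fin (a point): centre of the upright grip fin on top of the sliding jaw: 28 mm along the plate's x, 10 mm thick along its y (the direction of sliding), from 34 to 80 mm above the bench; this point is 58 mm above the bench. Pinch it from above, or push on its +y face
- block_mid (a point): centre of the gauge block, a loose plain steel block 50 mm (along the plate's x) x 24 mm (along y) x 46 mm high, standing on the base plate between the two jaws, 2 to 8 mm off the fixed jaw and perhaps slightly askew
- tension_lever (a joint): sprung lever, rad: a dark steel bar on an upright pivot, front limb towards the robot, idler roller on the rear limb. 0 is rest, the front limb leaning 0.384 rad to the plate's +y side; grows as the front limb is pushed to the plate's -y side (the robot's right), up to a solid stop at 0.70. The spring's push at the thumb tab grows from 4 N at rest to 7.5 N at the stop
- lever_pivot (a point): pivot axis of the tension lever, at plate x = +30, y = 0 mm, 35 mm above the bench
- tab (a point): centre of the thumb tab, an upright plate on the lever's front limb, 75 mm from the pivot: 40 mm long along the limb, 8 mm thick across it, from 46 to 91 mm above the bench; this point is 68 mm up. Push on its +y face (left as seen from the robot), or pinch it from above across its thickness; it swings round the pivot
- pawl (a joint): ratchet pawl, m: a small steel wedge on the sliding jaw, under the path of the lever's front end. 0 is up. With the jaws shut the lever's bar begins to press it down at a lever value of about 0.35 (up to 9 N more at the tab), 7.5 mm at most; it springs up behind the bar at about 0.58. From 0.60 to the stop at 0.70 the lever is clear of the pawl
- fixed_jaw: fixed jaw at the plate's near right corner: a steel block 50 x 16 x 46 mm on the plate; origin at the foot of its face (plate x = -126, y = -95 mm), the face looks along the plate's +y
- core_cup: bystander: small tapered aluminium cup, 33 mm wide, 34 mm high, standing on the base plate's far right part; origin at its foot
- felt_bob: bystander: white felt wheel with an upright pin, 43 mm wide, 50 mm high; origin at its foot
- big_file: bystander: flat file with wooden handle, 245 mm long; origin at its underside
- driver: bystander: hex driver with a red handle, 170 mm long; origin at its underside
- pen: bystander: marker pen, 126 mm long; origin at its underside
Not all that is in view belongs to the job. What is shaped like the part that bears block_mid but blue, green or orange is not meant.

How it is judged:
By the outcome, as a careful person would: the job done as asked, in the order asked, and still so for the second after the job is handed in, while the arm keeps its last pose, push and grip.
It also fails if it takes over 48 s, if anything falls off the work surface, if the arm or the gripper's body presses on something with over 40 N, if the wrist force passes 120 N, or if a joint passes its speed limit or range.

## Robot

A 7-joint arm with a two-finger parallel gripper is mounted at the origin on a cart in front of the work surface, level with it; the furniture and walls round the work are solid. World frame = base frame: x ahead of the robot, y to its left, z up, the work surface at z = 0. Lengths are in mm, angles in rad, forces in N, time in s.
With the tool pointing down it reaches from about 400 to 875 mm from the base axis. Payload 4.4 kg.
Tool frame: the origin (TCP) lies at the very end of the fingers, on their centre line; the grasp point (between the pads) lies 19 mm behind it; z points along the fingers, y is the direction in which the jaws open and shut (so a half turn about z gives the same grasp; the last joint's range is limited). The gripper opens to 85 mm and grips with 20 to 120 N. Pads are 22 mm wide; open, the fingers measure 114 mm over their backs; the gripper's body (76 mm by 85 mm) begins 54 mm behind the grasp point. The pads swing forward as they close: fully open they stand 13 mm farther back than shut.
Start: joints at [-1.229, 0.628, 0.038, 1.517, -0.027, 0.996, -0.02], TCP at [257.762, 596.721, 231.313] pointing down, gripper open.
Joint ranges: [-3.06, 3.06], [-0.37, 2.12], [-1.25, 1.32], [0.18, 2.47], [-1.1, 4.24], [0.23, 1.98], [-2.94, 2.94]. Speed limits (rad/s): [2.57, 2.57, 3.14, 3.14, 3.14, 3.14, 3.14].

## Interface

Orientations are given as [roll, pitch, yaw] about the fixed x, y, z axes, in that order (R = Rz(yaw) Ry(pitch) Rx(roll)).
In Python, from cell import ctrl, eyes gives the robot as it stands.
- The arm moves only by the tool move_arm, never from a script. Its argument "increments" is a list of rows, each a list of 6 numbers: the shift along the tool's x, y, z in cm, then the turn, a rotation vector about the tool's x, y, z in degrees. In form: [[x, y, z, wx, wy, wz], ...]. A call has 1 to 20 rows; each row is the pose to reach, as a shift and turn from the pose commanded when the call began, along the tool's axes at that moment; what a row does not reach only later rows make up. A row lasts 1/10 s, in which the tool goes at most 50 mm and 8.59 degrees, less where a joint would pass 70% of its speed; a pose out of reach is approached as far as the arm can. A call with a gripper value outside its range is refused whole. "grip" is the opening, from -1 (shut) to 1 (fully open), set as the call begins (left out, the last holds). The fingers move at their own pace and stop on an object; the grip force is fixed at half the most. Time passes only in rows, so rows that repeat a pose let the fingers close. It gives the time, the measured TCP pose, the force and the opening at its end, in the units of the state.
- ctrl.read_state(): the state, without advancing time (a new reading comes with each control period).
- eyes.get_image(name): name is "side" or "top"; returns the picture (400x640x3 uint8, red, green, blue); there is no depth.
- eyes.calibration(name): a dict with "fx", "fy", "cx", "cy" (pixels), "pose" (4x4, takes a point from camera to world coordinates). Camera axes: x right, y up, looking along -z (the intrinsics and any distortion apply to the point x, -y, -z); pixel columns grow to the right and rows downward; lengths in mm; the calibration is good to about 2 mm. A picture is of the moment at which its call begins. calibration takes no time and is no camera call.
- ctrl.finish_job(): hands the job in, once; it reports no verdict.
The state is a dict: "clock": time; "qpos": joint angles; "qd": joint speeds; "tau": joint torques, N m; "eef_pos": TCP position; "tool_rot": TCP orientation; "force": force on the tool from outside, world axes, zero at the start; "torque": the same for the moment, N m; "width": finger opening in mm.
Only numpy, scipy, OpenCV 4.12 (cv2) and the standard library are available. Lean on these libraries where they do the work, as an engineer would, in place of code of your own. Each camera call takes 0.05 s, during which the arm holds its last target. There are 200 camera calls.

## Working session

There is one attempt and no reset: what is moved stays moved. The work goes in short steps, Python scripts to look and compute and a tool call to move; the robot and the scene stay as the last step left them, time stands still between calls to the robot, and variables do not carry over. Pictures are saved under pics/ and viewed, about 8 in all and at most 12, crops included, and the job is handed in when it is done.

Besides the shell and the picture viewer there is one more tool, called after "Call:" as name(argument=value, ...), one argument or row to a line, values as JSON. move_arm: Moves the arm, as the interface text tells. Its arguments: {"type":"object","properties":{"increments":{"type":"array","items":{"type":"array","items":{"type":"number"}}},"grip":{"type":"number"}},"required":["increments"]}

```bash
mkdir -p pics; python3 - <<'E'
from cell import ctrl, eyes
import cv2
for n in ("top","side"):
    im=eyes.get_image(n); cv2.imwrite(f"pics/{n}0.png",im[:,:,::-1])
    c=eyes.calibration(n); print(n,{k:(v if k!='pose' else v.__array__().round(3).tolist() if hasattr(v,'__array__') else v) for k,v in c.items()})
s=ctrl.read_state(); print(s)
E
```

```text
top {'fx': 435.62289115614277, 'fy': 435.62289115614277, 'cx': 315.4844873471706, 'cy': 199.54506171496158, 'pose': [[0.01, 0.998, -0.056, 429.69], [-1.0, 0.011, 0.015, 27.231], [0.015, 0.056, 0.998, 1354.739], [0.0, 0.0, 0.0, 1.0]]}
side {'fx': 504.2018077474053, 'fy': 504.2018077474053, 'cx': 322.9230593421387, 'cy': 193.100914487109, 'pose': [[0.982, -0.165, 0.097, 632.045], [0.191, 0.814, -0.548, -740.767], [0.012, 0.557, 0.831, 1180.153], [0.0, 0.0, 0.0, 1.0]]}
{'clock': 0.1, 'qpos': array([-1.2287807 ,  0.62921976,  0.03847491,  1.51825701, -0.02701416,
        0.99626166, -0.01999076]), 'qd': array([-0.00013814, -0.00269342,  0.00044112, -0.00150464,  0.00091341,
       -0.00156484,  0.00160275]), 'tau': array([ 2.17764049e-03, -5.64532650e+01,  1.23024467e+00, -1.93976641e+01,
        1.12419430e-02,  5.35516039e-03, -1.45473257e-05]), 'eef_pos': array([257.5639376 , 596.20720101, 230.50703706]), 'tool_rot': array([-3.13996570e+00,  1.97240407e-05,  2.73375444e+00]), 'force': array([-0.28712878,  0.42043731, -0.30457914]), 'torque': array([-0.01290899,  0.00702243, -0.00211711]), 'width': 85.71803091278885}
```

View pics/top0.png

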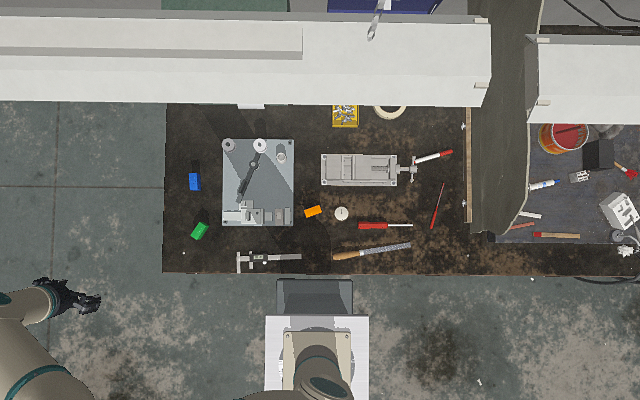

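View pics/side0.png

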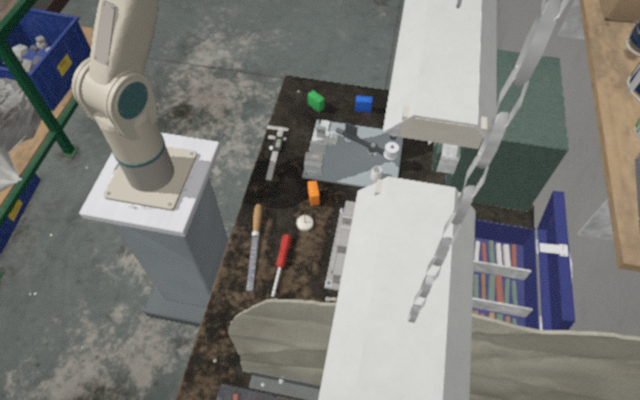

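The top view shows the rig at about (222-294, 138-226), with the lever's front limb at about (242,195) and the jaws along the near edge at about row 213. I'll enlarge both views.

```bash
python3 - <<'E'
import cv2
a=cv2.imread("pics/top0.png")[128:238,210:310]; cv2.imwrite("pics/tc.png",cv2.resize(a,None,fx=5.4,fy=5.4,interpolation=cv2.INTER_CUBIC))
a=cv2.imread("pics/side0.png")[105:200,290:420]; cv2.imwrite("pics/sc.png",cv2.resize(a,None,fx=6,fy=6,interpolation=cv2.INTER_CUBIC))
E
```

```text
(no output)
```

View pics/tc.png

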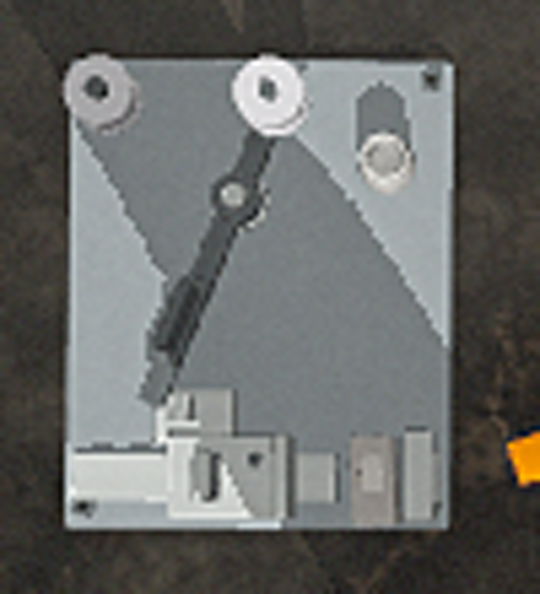

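View pics/sc.png

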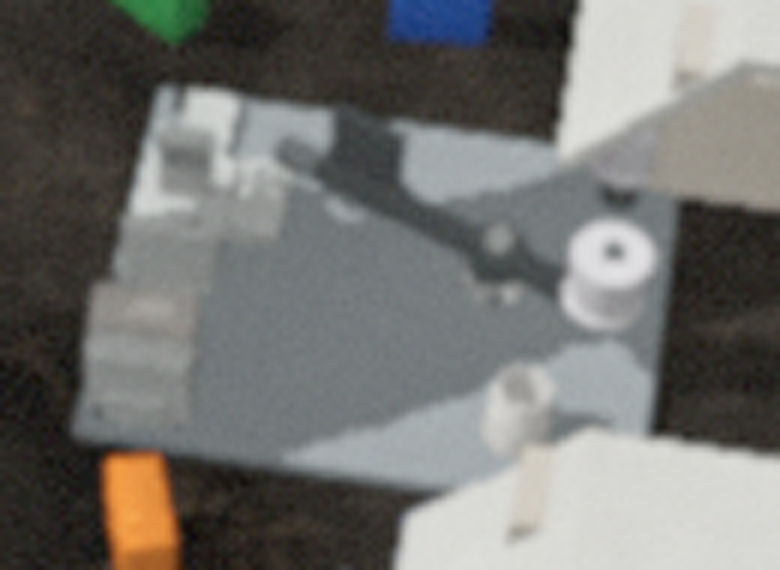

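The top crop shows the plate corners at (68,60), (453,62), (448,528) and (66,527). The fin is at about (205,475), the tab at about (176,318), the pivot at about (234,194), the gauge block at about (372,478), and the fixed jaw at about (418,475). The side crop shows the tab top at about (365,120) and the fin at about (190,145).

```bash
cat > h.py <<'E'
import numpy as np
from cell import ctrl, eyes
from scipy.spatial.transform import Rotation as R
def ray(n,u,v,z):
    c=eyes.calibration(n); P=np.array(c['pose'])
    d=P[:3,:3]@np.array([(u-c['cx'])/c['fx'],-(v-c['cy'])/c['fy'],-1])
    o=P[:3,3]; return o+d*(z-o[2])/d[2]
def tc(u,v): return ((u+.5)/5.4-.5+210,(v+.5)/5.4-.5+128)
def sc(u,v): return ((u+.5)/6-.5+290,(v+.5)/6-.5+105)
E
cat > m.py <<'E'
from h import *
px=[(68,60),(453,62),(448,528),(66,527)]
W=np.array([ray("top",*tc(*p),12)[:2] for p in px])
L=np.array([(115,100),(115,-120),(-155,-120),(-155,100)])
z=np.c_[W,np.zeros(4)]; l=np.c_[L,np.zeros(4)]
r,_=R.align_vectors(z-z.mean(0),l-l.mean(0)); yaw=r.as_euler('xyz')[2]
t=z.mean(0)-r.apply(l.mean(0))
print("yaw",yaw,"t",t.round(1)); print((r.apply(l)+t-z)[:,:2].round(1))
for nm,p,h in [("fin",(205,475),80),("tab",(176,318),91),("pivot",(234,194),50),("block",(372,478),58),("fixj",(418,475),58),("cup",(386,155),46),("roller",(97,88),84)]:
    w=ray("top",*tc(*p),h); print(nm,w.round(1),"local",r.inv().apply(w-t)[:2].round(1))
for nm,p,h in [("fin",(188,138),80),("tab",(368,118),91),("corner",(75,437),12),("corner",(160,90),12)]:
    w=ray("side",*sc(*p),h); print("S",nm,w.round(1),"local",r.inv().apply(w-t)[:2].round(1))
E
python3 m.py
```

```text
yaw 0.008805895960700118 t [577.9 197.1   0. ]
[[ 1.  -0.6]
 [ 1.2  0.4]
 [-0.9 -1.5]
 [-1.3  1.7]]
fin [452.4 206.2  80. ] local [-125.4   10.3]
tab [536.4 221.8  91. ] local [-41.3  25.1]
pivot [609.5 197.2  50. ] local [31.6 -0.1]
block [452.1 117.6  58. ] local [-126.5  -78.4]
fixj [454.   92.3  58. ] local [-124.8 -103.6]
cup [633.  113.2  46. ] local [ 54.4 -84.3]
roller [661.9 268.1  84. ] local [84.6 70.3]
S fin [455.2 206.9  80. ] local [-122.6   10.9]
S tab [538.7 227.   91. ] local [-38.9  30.3]
S corner [427.8  71.2  12. ] local [-151.2 -124.6]
S corner [423.8 294.5  12. ] local [-153.2   98.8]
```

```bash
cat >> h.py <<'E'
def inc(p,yaw,roll=np.pi):
    s=ctrl.read_state(); T=R.from_euler('xyz',s['tool_rot']); G=R.from_euler('xyz',[roll,0,yaw])
    d=T.inv().apply(np.array(p)-s['eef_pos'])/10; w=np.degrees((T.inv()*G).as_rotvec())
    print("t",s['clock'],"pos",s['eef_pos'].round(1),"rot",s['tool_rot'].round(3),"F",s['force'].round(1),"w",round(s['width'],1)); print("inc",d.round(2),w.round(1))
E
python3 -c "
from h import *
inc([452,240,150],1.58)"
```

```text
t 0.1 pos [257.6 596.2 230.5] rot [-3.14   0.     2.734] F [-0.3  0.4 -0.3] w 85.7
inc [-31.98 -24.97   8.09] [-0.1  0.1 66.1]
```

Call:
move_arm(
  increments=[
    [-32, -25, 8.1, 0, 0, 66],
    [-32, -25, 8.1, 0, 0, 66],
    [-32, -25, 8.1, 0, 0, 66],
    [-32, -25, 8.1, 0, 0, 66],
    [-32, -25, 8.1, 0, 0, 66],
    [-32, -25, 8.1, 0, 0, 66],
    [-32, -25, 8.1, 0, 0, 66],
    [-32, -25, 8.1, 0, 0, 66],
    [-32, -25, 8.1, 0, 0, 66],
    [-32, -25, 8.1, 0, 0, 66],
    [-32, -25, 8.1, 0, 0, 66],
    [-32, -25, 8.1, 0, 0, 66],
    [-32, -25, 8.1, 0, 0, 66],
    [-32, -25, 8.1, 0, 0, 66],
    [-32, -25, 8.1, 0, 0, 66],
  ],
  grip=-1,
)

```text
clock: 1.6
eef_pos: [452.1, 241.0, 150.4]
tool_rot: [3.142, -0.0, 1.583]
force: [0.1, -0.2, -0.4]
width: -0.3
```

```bash
python3 -c "
from h import *
inc([452,240,46],1.58)"
```

```text
t 1.6 pos [452.1 241.  150.4] rot [ 3.142 -0.     1.583] F [ 0.1 -0.2 -0.4] w -0.3
inc [-1.100e-01 -1.000e-02  1.044e+01] [ 0.  -0.   0.2]
```

Call:
move_arm(
  increments=[
    [0, 0, 2.5, 0, 0, 0],
    [0, 0, 5, 0, 0, 0],
    [0, 0, 7.5, 0, 0, 0],
    [0, 0, 9.5, 0, 0, 0],
    [0, 0, 10.4, 0, 0, 0],
    [0, 0, 10.4, 0, 0, 0],
    [0, 0, 10.4, 0, 0, 0],
  ],
)

```text
clock: 2.3
eef_pos: [452.8, 240.5, 46.8]
tool_rot: [3.141, -0.0, 1.582]
force: [0.0, 0.7, 0.0]
width: 0.2
```

```bash
python3 - <<'E'
from h import *
import cv2
inc([452,222,46],1.58)
a=eyes.get_image("side")[105:200,290:420,::-1]; b=eyes.get_image("top")[128:238,210:310,::-1]
a=cv2.resize(a,(624,456),interpolation=cv2.INTER_CUBIC)
b=cv2.resize(b,(540,594),interpolation=cv2.INTER_CUBIC)
cv2.imwrite("pics/s1.png",a)
E
```

```text
t 2.3 pos [452.8 240.5  46.8] rot [ 3.141 -0.     1.582] F [0.  0.7 0. ] w 0.2
inc [-1.85 -0.1   0.08] [ 0.  -0.   0.1]
```

View pics/s1.png

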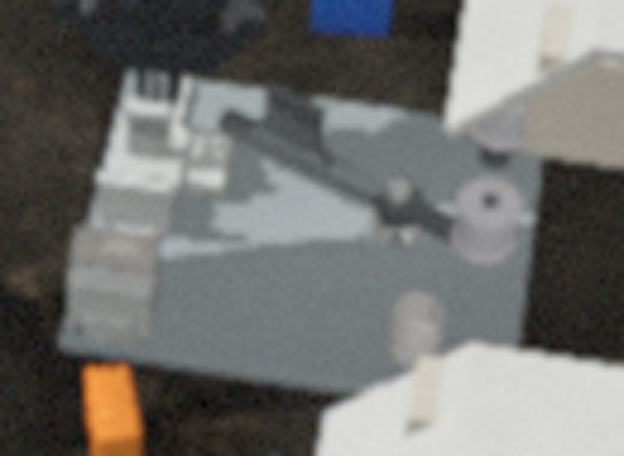

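The fingertips (at about (155,85)) stand behind the fin's +y face (fin at about (150,130)), clear of the lever. Next I push.

Call:
move_arm(
  increments=[
    [-0.6, 0, 0, 0, 0, 0],
    [-1.2, 0, 0, 0, 0, 0],
    [-1.5, 0, 0, 0, 0, 0],
    [-1.8, 0, 0, 0, 0, 0],
    [-2.1, 0, 0, 0, 0, 0],
    [-2.4, 0, 0, 0, 0, 0],
    [-2.7, 0, 0, 0, 0, 0],
    [-3.0, 0, 0, 0, 0, 0],
  ],
)

```text
clock: 3.2
eef_pos: [452.8, 214.1, 46.9]
tool_rot: [3.141, -0.005, 1.585]
force: [-2.0, 8.8, 0.8]
width: 0.2
```

Call:
move_arm(
  increments=[
    [-0.2, 0, 0, 0, 0, 0],
    [-0.4, 0, 0, 0, 0, 0],
    [-0.6, 0, 0, 0, 0, 0],
    [-0.8, 0, 0, 0, 0, 0],
    [-0.8, 0, 0, 0, 0, 0],
  ],
)

```text
clock: 3.7
eef_pos: [452.9, 205.6, 46.9]
tool_rot: [3.141, -0.004, 1.584]
force: [-0.7, 8.4, 2.3]
width: -0.2
```

Call:
move_arm(
  increments=[
    [-0.2, 0, 0, 0, 0, 0],
    [-0.4, 0, 0, 0, 0, 0],
    [-0.6, 0, 0, 0, 0, 0],
    [-0.8, 0, 0, 0, 0, 0],
    [-0.8, 0, 0, 0, 0, 0],
  ],
)

```text
clock: 4.2
eef_pos: [452.9, 197.6, 46.8]
tool_rot: [3.141, -0.004, 1.584]
force: [-0.5, 7.9, 1.3]
width: 0.0
```

Call:
move_arm(
  increments=[
    [-0.2, 0, 0, 0, 0, 0],
    [-0.4, 0, 0, 0, 0, 0],
    [-0.6, 0, 0, 0, 0, 0],
    [-0.6, 0, 0, 0, 0, 0],
  ],
)

```text
clock: 4.6
eef_pos: [453.0, 191.9, 46.8]
tool_rot: [3.141, -0.005, 1.585]
force: [-1.5, 9.5, 2.8]
width: 0.1
```

Call:
move_arm(
  increments=[
    [-0.2, 0, 0, 0, 0, 0],
    [-0.4, 0, 0, 0, 0, 0],
    [-0.6, 0, 0, 0, 0, 0],
    [-0.6, 0, 0, 0, 0, 0],
  ],
)

```text
clock: 5.0
eef_pos: [453.0, 187.2, 46.8]
tool_rot: [3.141, -0.006, 1.586]
force: [-1.8, 11.5, 0.6]
width: -0.1
```

```bash
python3 - <<'E'
from h import *
import cv2
a=eyes.get_image("side")[105:200,290:420,::-1]
cv2.imwrite("pics/s2.png",cv2.resize(a,(624,456),interpolation=cv2.INTER_CUBIC))
E
```

```text
(no output)
```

View pics/s2.png

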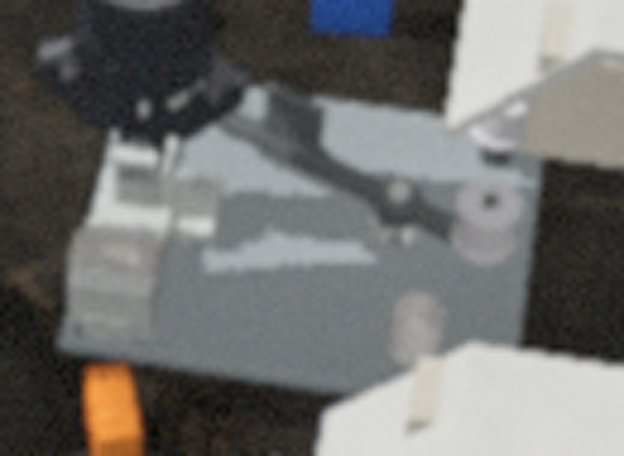

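The jaw has moved right up to the block at about (110,245), and the force is starting to rise. I press on to confirm it stops dead.

Call:
move_arm(
  increments=[
    [-0.2, 0, 0, 0, 0, 0],
    [-0.4, 0, 0, 0, 0, 0],
    [-0.6, 0, 0, 0, 0, 0],
    [-0.6, 0, 0, 0, 0, 0],
  ],
)

```text
clock: 5.45
eef_pos: [453.0, 186.7, 46.9]
tool_rot: [3.14, -0.012, 1.591]
force: [-2.0, 24.3, -0.7]
width: -0.1
```

Call:
move_arm(
  increments=[
    [-0.2, 0, 0, 0, 0, 0],
    [-0.4, 0, 0, 0, 0, 0],
    [-0.4, 0, 0, 0, 0, 0],
    [-0.4, 0, 0, 0, 0, 0],
  ],
)

```text
clock: 5.85
eef_pos: [453.0, 186.7, 47.0]
tool_rot: [3.14, -0.016, 1.594]
force: [-3.7, 32.2, -3.1]
width: 0.2
```

Stopped dead at y=186.7 while the force rose to 32 N, so the jaw is shut. I back off and lift.

Call:
move_arm(
  increments=[
    [2, 0, 0, 0, 0, 0],
    [4, 0, 0, 0, 0, 0],
    [4.5, 0, -2, 0, 0, 0],
    [4.5, 0, -5, 0, 0, 0],
    [4.5, 0, -8, 0, 0, 0],
    [4.5, 0, -10, 0, 0, 0],
    [4.5, 0, -10, 0, 0, 0],
  ],
)

```text
clock: 6.55
eef_pos: [454.4, 217.6, 148.8]
tool_rot: [3.137, -0.002, 1.582]
force: [0.4, 0.2, 0.5]
width: -0.1
```

```bash
python3 - <<'E'
from h import *
import cv2
inc([548,254,130],1.20)
a=eyes.get_image("top")[128:238,210:310,::-1]
cv2.imwrite("pics/t3.png",cv2.resize(a,(540,594),interpolation=cv2.INTER_CUBIC))
E
```

```text
t 6.55 pos [454.4 217.6 148.8] rot [ 3.137e+00 -2.000e-03  1.582e+00] F [0.4 0.2 0.5] w -0.1
inc [3.53 9.39 1.94] [ 0.2 -0.2 21.9]
```

View pics/t3.png

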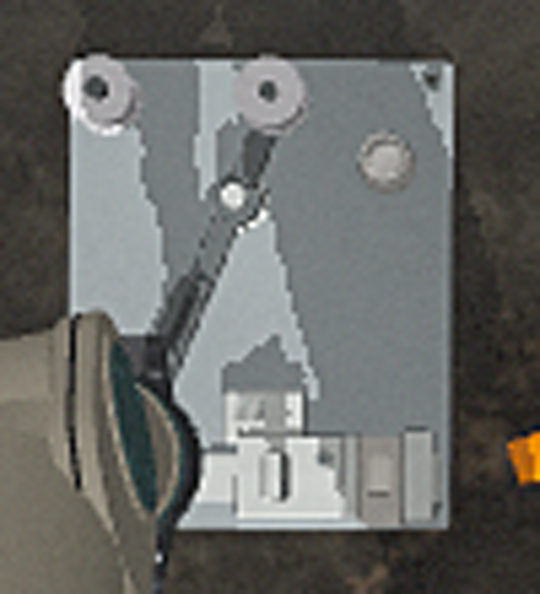

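The top view shows the carriage, block (360-402) and fixed jaw (402-437) touching, with no gaps. The lever is still at rest. I go to the left of the tab.

Call:
move_arm(
  increments=[
    [2, 2, 0.5, 0, 0, 6],
    [3.5, 5, 1, 0, 0, 14],
    [3.5, 9.4, 1.9, 0, 0, 22],
    [3.5, 9.4, 1.9, 0, 0, 22],
    [3.5, 9.4, 1.9, 0, 0, 22],
    [3.5, 9.4, 1.9, 0, 0, 22],
  ],
)

```text
clock: 7.2
eef_pos: [544.5, 252.7, 126.2]
tool_rot: [-3.139, 0.002, 1.198]
force: [-0.4, -0.1, 1.5]
width: -0.0
```

```bash
python3 -c "
from h import *
inc([548,254,57],1.20)"
```

```text
t 7.2 pos [544.5 252.7 126.2] rot [-3.139e+00  2.000e-03  1.198e+00] F [-0.4 -0.1  1.5] w -0.0
inc [0.26 0.29 6.92] [-0.1  0.1 -0.1]
```

Call:
move_arm(
  increments=[
    [0, 0, 0, 0, 0, 0],
    [0.2, 0.1, 2.5, 0, 0, 0],
    [0.2, 0.1, 5, 0, 0, 0],
    [0.2, 0.1, 6.9, 0, 0, 0],
    [0.2, 0.1, 6.9, 0, 0, 0],
    [0.2, 0.1, 6.9, 0, 0, 0],
  ],
)

```text
clock: 7.8
eef_pos: [547.6, 254.9, 58.8]
tool_rot: [-3.141, -0.0, 1.198]
force: [0.1, 0.2, 0.6]
width: -0.2
```

```bash
cat > arc.py <<'E'
from h import *
s=ctrl.read_state(); T=R.from_euler('xyz',s['tool_rot'])
piv=np.array([608,197.4,s['eef_pos'][2]]); d=s['eef_pos']-piv
print(s['eef_pos'].round(1),s['tool_rot'].round(3),s['force'].round(1))
phi=s['tool_rot'][2]
def row(yaw,lat,rad=75):  # finger centre at lateral offset from limb line, tool yaw = limb frame
    th=yaw-1.58+.009-.009
    b=yaw-np.pi/2
    u=np.array([-np.cos(b),-np.sin(b),0]); n=np.array([-np.sin(b),np.cos(b),0])
    return T.inv().apply(piv+rad*u+lat*n-s['eef_pos'])/10, -np.degrees(yaw-phi)
b=phi-np.pi/2
print("now rad",-d[0]*np.cos(b)-d[1]*np.sin(b),"lat",-d[0]*np.sin(b)+d[1]*np.cos(b))
import sys
lat=float(sys.argv[1])
for y in map(float,sys.argv[2:]):
    t,w=row(y,lat); print(y,"lever",round(y-1.58+.384,3),t.round(2),round(w,1))
E
python3 arc.py 15 1.2 1.3 1.4 1.5 1.6 1.7 1.8 1.9
```

```text
[547.6 254.9  58.8] [-3.141 -0.     1.198] [0.1 0.2 0.6]
now rad 77.16072232321046 lat 31.536915864396814
1.2 lever 0.004 [-1.67  0.21 -0.  ] -0.1
1.3 lever 0.104 [-2.42  0.1  -0.  ] -5.8
1.4 lever 0.204 [-3.19  0.07 -0.  ] -11.6
1.5 lever 0.304 [-3.95  0.11 -0.  ] -17.3
1.6 lever 0.404 [-4.71  0.23 -0.  ] -23.0
1.7 lever 0.504 [-5.45  0.42 -0.  ] -28.8
1.8 lever 0.604 [-6.16  0.68 -0.  ] -34.5
1.9 lever 0.704 [-6.85  1.02 -0.  ] -40.2
```

Call:
move_arm(
  increments=[
    [-0.5, 0, 0, 0, 0, 0],
    [-1.0, 0.1, 0, 0, 0, 0],
    [-1.3, 0.2, 0, 0, 0, 0],
    [-1.7, 0.2, 0, 0, 0, -1],
    [-2.0, 0.2, 0, 0, 0, -3],
    [-2.4, 0.1, 0, 0, 0, -6],
    [-2.4, 0.1, 0, 0, 0, -6],
  ],
)

```text
clock: 8.5
eef_pos: [541.0, 233.1, 59.0]
tool_rot: [3.14, -0.003, 1.304]
force: [1.2, 4.4, 3.5]
width: -0.1
```

```bash
python3 arc.py 15 1.3 1.4 1.5 1.6 1.7 1.8 1.85 1.9
```

```text
[541.  233.1  59. ] [ 3.140e+00 -3.000e-03  1.304e+00] [1.2 4.4 3.5]
now rad 74.04805373498515 lat 16.75564604531287
1.3 lever 0.104 [-0.14 -0.09 -0.  ] 0.2
1.4 lever 0.204 [-0.9 -0.2 -0. ] -5.5
1.5 lever 0.304 [-1.66 -0.24 -0.  ] -11.2
1.6 lever 0.404 [-2.43 -0.21 -0.01] -16.9
1.7 lever 0.504 [-3.18 -0.09 -0.01] -22.7
1.8 lever 0.604 [-3.92  0.09 -0.01] -28.4
1.85 lever 0.654 [-4.29  0.22 -0.01] -31.3
1.9 lever 0.704 [-4.64  0.36 -0.01] -34.1
```

Contact at 4.5 N. I follow the arc.

Call:
move_arm(
  increments=[
    [-0.5, -0.1, 0, 0, 0, -3],
    [-0.9, -0.2, 0, 0, 0, -5.5],
    [-1.3, -0.2, 0, 0, 0, -8],
    [-1.7, -0.2, 0, 0, 0, -11],
    [-2.0, -0.2, 0, 0, 0, -14],
    [-2.4, -0.2, 0, 0, 0, -17],
    [-2.8, -0.1, 0, 0, 0, -20],
    [-3.2, -0.1, 0, 0, 0, -23],
    [-3.2, -0.1, 0, 0, 0, -23],
  ],
)

```text
clock: 9.4
eef_pos: [532.3, 206.8, 59.1]
tool_rot: [3.136, -0.006, 1.709]
force: [2.8, 7.8, 1.0]
width: -0.2
```

```bash
python3 arc.py 15 1.7 1.75 1.8 1.85 1.9
```

```text
[532.3 206.8  59.1] [ 3.136 -0.006  1.709] [2.8 7.8 1. ]
now rad 73.6569387447397 lat 19.705686476356156
1.7 lever 0.504 [-0.41 -0.12 -0.  ] 0.5
1.75 lever 0.554 [-0.78 -0.19 -0.01] -2.4
1.8 lever 0.604 [-1.16 -0.24 -0.01] -5.2
1.85 lever 0.654 [-1.54 -0.27 -0.01] -8.1
1.9 lever 0.704 [-1.93 -0.28 -0.01] -11.0
```

Call:
move_arm(
  increments=[
    [-0.3, 0, 0, 0, 0, -2],
    [-0.6, -0.1, 0, 0, 0, -4],
    [-0.9, -0.1, 0, 0, 0, -6],
    [-1.2, -0.1, 0, 0, 0, -8],
    [-1.2, -0.1, 0, 0, 0, -8],
  ],
)

```text
clock: 9.9
eef_pos: [532.6, 192.2, 59.0]
tool_rot: [3.138, -0.003, 1.846]
force: [2.0, 7.5, 2.7]
width: 0.1
```

```bash
python3 arc.py 15 1.8 1.85 1.9
```

```text
[532.6 192.2  59. ] [ 3.138e+00 -3.000e-03  1.846e+00] [2.  7.5 2.7]
now rad 74.01427543061706 lat 15.49965583232845
1.8 lever 0.604 [ 0.29 -0.02  0.  ] 2.6
1.85 lever 0.654 [-0.08 -0.1  -0.  ] -0.2
1.9 lever 0.704 [-0.46 -0.17 -0.  ] -3.1
```

Force is back near the plain spring value. I probe for the solid stop to calibrate the angle.

Call:
move_arm(
  increments=[
    [-0.2, 0, 0, 0, 0, -1],
    [-0.4, 0, 0, 0, 0, -2],
    [-0.4, 0, 0, 0, 0, -2],
  ],
)

```text
clock: 10.2
eef_pos: [533.0, 188.8, 58.9]
tool_rot: [3.139, -0.003, 1.881]
force: [-0.1, 7.6, 3.2]
width: -0.2
```

Call:
move_arm(
  increments=[
    [-0.2, 0, 0, 0, 0, 0],
    [-0.3, 0, 0, 0, 0, 0],
    [-0.3, 0, 0, 0, 0, 0],
  ],
)

```text
clock: 10.5
eef_pos: [533.1, 188.3, 59.0]
tool_rot: [3.139, -0.006, 1.882]
force: [-1.4, 12.8, 3.8]
width: 0.0
```

```bash
python3 - <<'E'
from h import *
import cv2
inc([532,192,59],1.85)
a=eyes.get_image("side")[105:200,290:420,::-1]; b=eyes.get_image("top")[128:238,210:310,::-1]
a=cv2.resize(a,(410,300),interpolation=cv2.INTER_CUBIC); b=cv2.resize(b,(390,429),interpolation=cv2.INTER_CUBIC)
o=np.zeros((429,800,3),np.uint8); o[:300,:410]=a; o[:,410:]=b
cv2.imwrite("pics/e4.png",o)
E
```

```text
t 10.5 pos [533.1 188.3  59. ] rot [ 3.139 -0.006  1.882] F [-1.4 12.8  3.8] w 0.0
inc [ 0.39  0.   -0.  ] [ 0.2 -0.3  1.9]
```

View pics/e4.png

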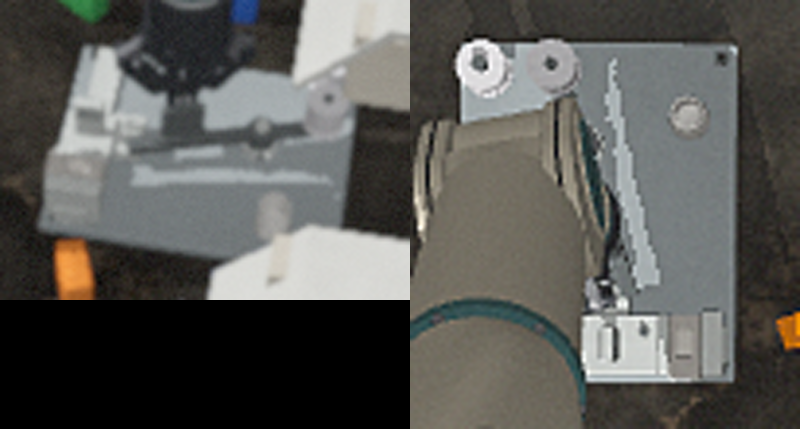

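The force jumped to 13 N with almost no motion, so the lever is at its stop (0.70) at y≈188.3. The jaws are still shut. I ease off about 2 mm so the fingers hold the lever against the spring at about 0.67, clear of both the pawl and the stop.

Call:
move_arm(
  increments=[
    [0.2, 0, 0, 0, 0, 0],
    [0.5, 0, 0, 0, 0, 1],
    [0.5, 0, 0, 0, 0, 1],
    [0.5, 0, 0, 0, 0, 1],
    [0.5, 0, 0, 0, 0, 1],
    [0.5, 0, 0, 0, 0, 1],
    [0.5, 0, 0, 0, 0, 1],
    [0.5, 0, 0, 0, 0, 1],
  ],
)

```text
clock: 11.4
eef_pos: [532.6, 190.9, 58.9]
tool_rot: [3.138, -0.003, 1.863]
force: [1.3, 8.0, 2.6]
width: -0.6
```

```bash
python3 -c "
from cell import ctrl
s=ctrl.read_state(); print(s['clock'],s['eef_pos'].round(1),s['force'].round(1)); print(ctrl.finish_job())"
```

```text
11.4 [532.6 190.9  58.9] [1.3 8.  2.6]
the job is handed in; nothing more can be done
None
```

The jaws are shut on the gauge block. I handed the job in at 11.4 s with the closed fingers still holding the lever back past the pawl.

- **Jaw:** I pushed on the fin's +y face until it stopped dead at y = 186.7 mm, while the force rose to 32 N. The pictures taken after that and during the lever push showed the jaw, block and fixed jaw touching with no gaps.
- **Lever:** I pushed the tab round its arc, and the force then stayed near the plain spring load, so the bar had passed the pawl. I felt the solid stop at y ≈ 188.3 mm (13 N with almost no movement), then eased back about 2.6 mm. That puts the lever at about 0.665 rad, between the pawl's 0.60 and the stop's 0.70, with about 8 N on the fingers.
- **Pawl:** I did not see it click up. That rests on the lever position and the forces.
- **Other things on the bench:** I touched nothing else, and no check disagreed.

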